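Roll a stiffening tube onto its marked line and hold it down for tacking

TASK

The stiffening tube has to be tack-welded along the black line on the drainer panel. With your fingertips push the top of the tube sideways so that it rolls across the panel, rather than sliding it or picking it up, until it lies along the line with the line centred beneath its whole length; then finish while still holding it there at rest, pressed firmly down onto the panel with a fingertip, ready for the welder. Leave the tape roll, pen, bottle and brush where they are.

Things in the scene. Friction and masses are not known exactly. Their poses are not given: they have to be found in the camera images.
- tube: Loose steel tube on the panel, 42 mm diameter, 160 mm long, 0.25 kg. Origin in its middle, on its axis; x along the axis; y, z turn as it rolls (z up at the start). Starts within 2 degrees of parallel to the line, axis 62 to 95 mm from it, on either side. Slight rolling resistance stops it after a slow push. A fingertip pressing its top without slipping goes twice as far as the tube.
- tube_end_a (a point): Centre of the tube's end face on its own +x side, 80 mm from the middle, on its axis (21 mm above the panel).
- tube_end_b (a point): Centre of the tube's other end face, on its -x side, 80 mm from the middle.
- panel: Fixed pale stainless drainer panel lying underside up on the bench, 280 mm (its x) by 340 mm (its y) and 3 mm thick, with all four edges folded up to 15 mm above the bench. Origin under its middle, on the bench; z up. The tube lies on its flat face, 3 mm above the bench.
- line (a point): Middle of the black marked line on the panel's upper face (3 mm above the bench). The line is 260 mm long and 2.5 mm wide and runs along this point's x axis; y points across the line, in the panel's plane; z up.
- tape: Loose roll of masking tape standing flat on the panel on the other side of the line: ring 56 mm outside diameter, 38 mm hole, 24 mm high. Origin in the middle of its underside. A bystander.
- pen: Loose black marker pen, 135 mm long, 18 mm thick, lying on the bench to the right of the panel; origin under its middle. A bystander.
- bottle: Loose water bottle, 66 mm in diameter, 210 mm high, blue cap; origin in the middle of its base. A bystander.
- brush: Loose wooden wire brush, 260 by 28 mm and 31 mm high, lying on the bench to the right of the panel; origin under its middle. A bystander.

How it is judged:
By the outcome, as a careful person would: the job done as asked, in the order asked, and still so for the second after the job is handed in, while the arm keeps its last pose, push and grip.
It also fails if it takes over 51 s, if anything falls off the work surface, if the arm or the gripper's body presses on something with over 40 N, if the wrist force passes 120 N, or if a joint passes its speed limit or range.

ROBOT

A 6-joint arm with a two-finger parallel gripper is mounted at the origin on the work surface. World frame = base frame: x ahead of the robot, y to its left, z up, the work surface at z = 0. Lengths are in mm, angles in degrees, forces in N, time in s.
With the tool pointing down it reaches from about 300 to 850 mm from the base axis. Payload 4.2 kg.
Tool frame: the origin (TCP) lies on the centre line of the jaws, within the pads' length; the fingertips stand 14 mm ahead of it and the grasp point (between the pads) lies 5 mm behind it; x points along the fingers, y is the direction in which the jaws open and shut, and the axes are right-handed (so a half turn about x gives the same grasp; the last joint's range is limited). The gripper opens to 91 mm and grips with 3 to 60 N. Pads are 32 mm wide; open, the fingers measure 118 mm over their backs; the gripper's body (76 mm by 178 mm) begins 60 mm behind the grasp point.
Start: joints at [62.624, 18.312, 89.639, -0, 72.044, -1.146], TCP at [254.14, 515.805, 227.976] pointing down, gripper open.
Joint ranges: [-177.97, 177.97], [-48.28, 115.42], [12.27, 149.76], [-77.06, 257.06], [2.81, 150.46], [-146.56, 146.56]. Speed limits (degrees/s): [147.25, 147.25, 180, 180, 180, 180].

INTERFACE

Orientations are given as [roll, pitch, yaw] about the fixed x, y, z axes, in that order (R = Rz(yaw) Ry(pitch) Rx(roll)).
In Python, from workcell import readout, optics, env gives the robot as it stands.
- The arm moves only by the shell command python3 -m creep 'ROWS' [OPENING] [FORCE]. ROWS is JSON, a list of rows, each an object with "translation": the shift along the world's x, y, z in cm, a list of three; "delta_rot": the turn, a rotation vector about the world's x, y, z in rad, a list of three. In form: [{"translation": [dx, dy, dz], "delta_rot": [rx, ry, rz]}, ...]. A call has 1 to 5 rows; each row shifts and turns the commanded pose from where the row before left it; what a row does not reach is not made up. A row lasts 1/12 s, in which the tool goes at most 41.7 mm and 7.16 degrees, less where a joint would pass 70% of its speed; a pose out of reach is approached as far as the arm can. A call with a gripper value outside its range is refused whole. OPENING is the gripper's target within -1 to 1 (fully open at 1, half-way at 0, shut at -1), set as the call begins (- or left out, the last holds). The fingers move at their own pace and stop on an object; FORCE is the grip in N (left out, the last holds). Time passes only in rows, so rows that do not move let the fingers close. It gives the time, the measured TCP pose, the force and the opening at its end, in the units of the state.
- readout.state(): the state, without advancing time (a new reading comes with each control period).
- optics.grab_frame(name): name is "scene" or "top" or "wrist"; returns (picture, depth): 480x640x3 uint8, red, green, blue; 480x640 float32, mm along the optical axis (not along the pixel's ray), 0 where there is no reading.
- optics.camera_params(name): a dict with "mtx" (3x3 intrinsics, pixels), "R" (3x3) and "t" (3): a world point X has camera coordinates R X + t. Camera axes: x right, y down, z forward; pixel columns grow to the right and rows downward; lengths in mm; the calibration is good to about 2 mm. The wrist camera is an equidistant fisheye: a pixel r from the principal point sees the ray r / f radians off the axis. A picture is of the moment at which its call begins: read the wrist's pose just before it. camera_params takes no time and is no camera call; for the wrist camera it gives the pose at the moment of the call.
- env.job_done(): hands the job in, once; it reports no verdict.
The state is a dict: "time_s": time; "qpos": joint angles; "qvel": joint speeds; "effort": joint torques, N m; "ee_pos": TCP position; "ee_rot": TCP orientation; "force": force on the tool from outside, world axes, zero at the start; "torque": the same for the moment, N m; "gripper_width": finger opening in mm.
Only numpy, scipy, OpenCV 4.12 (cv2) and the standard library are available. Lean on these libraries where they do the work, as an engineer would, in place of code of your own. Each camera call takes 0.05 s, during which the arm holds its last target.

## Working session

There is one attempt and no reset: what is moved stays moved. The work goes in short steps, Python scripts to look and compute and a shell command to move; the robot and the scene stay as the last step left them, time stands still between calls to the robot, and variables do not carry over. Pictures are saved under pics/ and viewed, and the job is handed in when it is done.

```bash
mkdir -p pics; ls; python3 - <<'E'
from workcell import readout, optics, env
import cv2
s=readout.state(); print(s)
for n in ("top","scene"):
    p,d=optics.grab_frame(n); cv2.imwrite(f"pics/{n}0.png",p[:,:,::-1]); c=optics.camera_params(n); print(n,c)
E
```

```text
pics
{'time_s': 0.0, 'qpos': array([ 6.26237714e+01,  1.83487314e+01,  8.97061338e+01, -2.35397801e-03,
        7.20431805e+01, -1.14564555e+00]), 'qvel': array([ 0.03074235, -0.0526231 , -0.06992779,  0.0223009 ,  0.09983532,
        0.06534365]), 'effort': array([-1.20616984e-03, -4.12468243e+01, -2.31966448e+01,  7.23495358e-02,
        4.59504244e-02, -1.34742995e-04]), 'ee_pos': array([253.9285171 , 515.35744674, 227.15126963]), 'ee_rot': array([ -89.83799497,   89.90192864, -116.06785036]), 'force': array([-0.52067558, -0.16149951,  0.1096793 ]), 'torque': array([ 0.03032423, -0.02031117,  0.0262228 ]), 'gripper_width': 91.29099318944989}
top {'mtx': array([[514.03335192,   0.        , 312.4923021 ],
       [  0.        , 514.03335192, 239.63184412],
       [  0.        ,   0.        ,   1.        ]]), 'R': array([[-0.01906364, -0.99979411, -0.00695066],
       [-0.99426714,  0.0196889 , -0.10509613],
       [ 0.10521134,  0.0049073 , -0.99443778]]), 't': array([  -6.92442536,  511.94510543, 1089.34022089])}
scene {'mtx': array([[527.11915111,   0.        , 317.60445764],
       [  0.        , 527.11915111, 235.19489077],
       [  0.        ,   0.        ,   1.        ]]), 'R': array([[ 0.26940617,  0.96294907, -0.01222295],
       [ 0.71539744, -0.20861263, -0.66684877],
       [-0.64469126,  0.1709089 , -0.74509283]]), 't': array([-114.91107711, -330.33571109, 1528.55279121])}
```

View pics/top0.png

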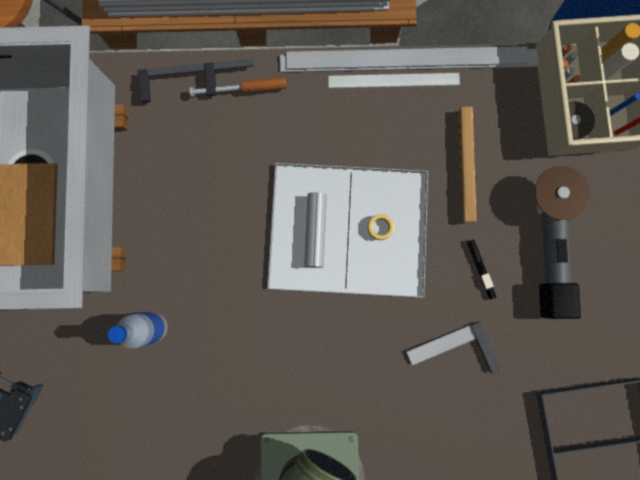

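View pics/scene0.png

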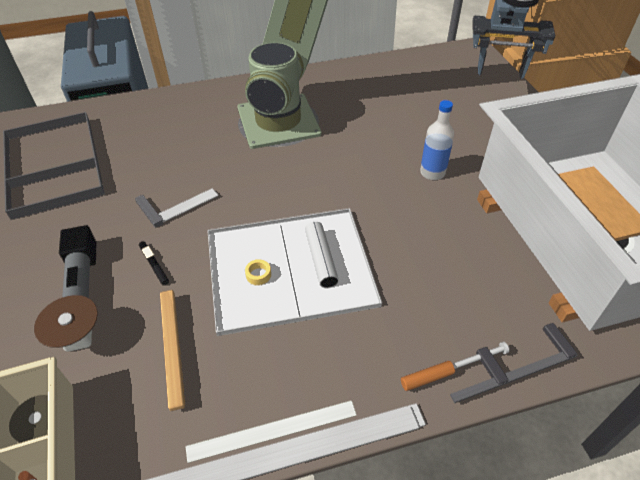

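```bash
cat > h.py <<'E'
from workcell import readout, optics, env
import cv2, numpy as np
def cast(c,uv,z):
    uv=np.atleast_2d(uv).astype(float); K,R,t=c["mtx"],c["R"],c["t"]
    r=np.c_[(uv-[K[0,2],K[1,2]])/[K[0,0],K[1,1]],np.ones(len(uv))]@R
    o=-R.T@t
    return o+r*((z-o[2])/r[:,2])[:,None]
def cloud(c,d):
    K,R,t=c["mtx"],c["R"],c["t"]
    v,u=np.mgrid[:d.shape[0],:d.shape[1]]
    P=np.stack([(u-K[0,2])/K[0,0]*d,(v-K[1,2])/K[1,1]*d,d],-1)
    return (P-t)@R
E
python3 - <<'E'
from h import *
for n in ("top","scene"):
    c=optics.camera_params(n); p,d=optics.grab_frame(n); W=cloud(c,d); g=cv2.cvtColor(p,cv2.COLOR_RGB2GRAY)
    box=(slice(175,287),slice(280,420)) if n=="top" else (slice(232,318),slice(232,350))
    z=W[...,2]; 
    # line: dark px near plane
    m=np.zeros(g.shape,bool); m[box]=True
    if n=="top":
        rows=range(180,282); pts=[]
        for r in rows:
            seg=g[r,338:362].astype(float); w=np.clip(np.median(seg)-seg-15,0,None); pts.append([338+(w*np.arange(24)).sum()/w.sum(),r])
        L=cast(c,np.array(pts),3)
        k=np.polyfit(L[:,0],L[:,1],1); print("line y=k0 x+k1",k,"ang",np.degrees(np.arctan(k[0])),"resid",np.std(L[:,1]-np.polyval(k,L[:,0])),"x",L[:,0].min(),L[:,0].max())
    pan=m&(abs(z-3)<4); print(n,"panel z",np.median(z[pan]),np.std(z[pan]))
    if n=="top":
        T=np.zeros_like(m); T[185:275,298:332]=True
    else:
        T=np.zeros_like(m); T[215:292,300:345]=True
    t=T&(z>25)&(z<60)
    P=W[t]; print("tube n",len(P),"ztop",np.percentile(P[:,2],[50,95]), "x",P[:,0].min(),P[:,0].max())
    from scipy.optimize import least_squares
    f=lambda a: np.hypot(P[:,1]-a[0]-a[1]*(P[:,0]-500),P[:,2]-a[2])-21
    s=least_squares(f,[P[:,1].mean(),0,24],loss="soft_l1"); print("axis y@500,ang,z",s.x[0],np.degrees(np.arctan(s.x[1])),s.x[2],"xm",(P[:,0].min()+P[:,0].max())/2,"rms",np.std(s.fun))
    tp=(p[...,0]>170)&(p[...,1]>120)&(p[...,2]<100)&m
    Q=W[tp]; print("tape",Q.mean(0),len(Q),Q.min(0),Q.max(0))
E
```

```text
line y=k0 x+k1 [ -0.07729504 -57.88048474] ang -4.419891375475894 resid 6.780823896855818 x 421.3571350369301 647.1473609748177
top panel z 3.1244974779817114 1.8352592796112708
tube n 1415 ztop [42.05821237 47.01834265] x 453.1970783402549 614.4937898631894
axis y@500,ang,z -20.754882843174165 -3.6463524766046844 24.216249106485886 xm 533.8454341017222 rms 1.7494888201744332
tape [ 536.19604337 -163.29191136   26.61672278] 61 [ 512.45399335 -187.91974432   18.57941219] [ 558.63797554 -139.97730941   34.41790814]
scene panel z 3.174963259646138 1.6397872874281276
tube n 1149 ztop [41.55126706 46.76791488] x 451.00438269185406 617.7464363311537
axis y@500,ang,z -20.550590865849973 -3.7474122832332384 24.01303323262862 xm 534.3754095115039 rms 2.736590477020538
tape [ 546.07493447 -167.7019587    19.76418518] 53 [ 517.31244186 -185.24370107    7.55064027] [ 567.21859494 -139.06343087   30.53713854]
```

```bash
cat >> h.py <<'E'
from scipy.optimize import least_squares
def line_top(p,c,rows):
    g=cv2.cvtColor(p,cv2.COLOR_RGB2GRAY).astype(float); pts=[]
    for r in rows:
        s=g[r,342:359]; b=np.median(s); w=np.clip(b-s-20,0,None); i=w.argmax()
        if w[i]<25: continue
        j=slice(max(i-2,0),i+3); pts.append([342+(w[j]*np.arange(17)[j]).sum()/w[j].sum(),r])
    L=cast(c,np.array(pts),3); x,y=L[:,0],L[:,1]
    k=np.polyfit(x,y,1); ok=abs(y-np.polyval(k,x))<4; k=np.polyfit(x[ok],y[ok],1)
    return k,np.std(y[ok]-np.polyval(k,x[ok])),x[ok],L
E
python3 - <<'E'
from h import *
c=optics.camera_params("top"); p,d=optics.grab_frame("top")
k,s,x,L=line_top(p,c,range(172,288)); print(k,np.degrees(np.arctan(k[0])),s,len(x),x.min(),x.max(),"y at 534",np.polyval(k,534))
cv2.imwrite("pics/z.png",cv2.resize(p[155:305,260:440,::-1],None,fx=4,fy=4,interpolation=cv2.INTER_NEAREST))
E
```

```text
[ -0.07381484 -56.66240852] -4.221622685249555 0.25857436662121774 114 408.2316793695877 663.1543636789659 y at 534 -96.07953432161398
```

View pics/z.png

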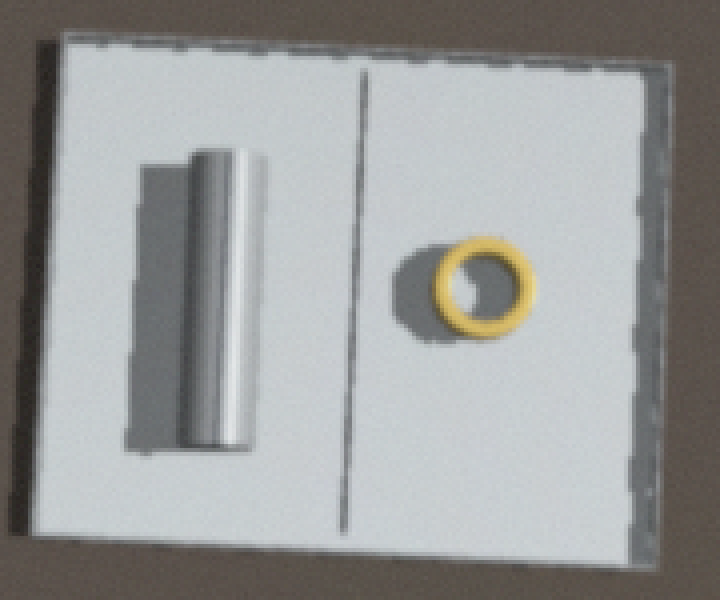

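```bash
python3 - <<'E'
from h import *
from scipy.spatial.transform import Rotation as Ro
s=readout.state(); R=Ro.from_euler("xyz",s["ee_rot"],degrees=True); print(R.as_matrix().round(3))
a=np.radians(-4.2); 
for sg in (1,-1):
    u=sg*np.array([np.cos(a),np.sin(a),0]); x=np.array([0,0,-1.]); T=Ro.from_matrix(np.c_[x,u,np.cross(x,u)])
    rv=(T*R.inv()).as_rotvec(); print(sg,rv,np.degrees(rv))
print(np.array([534.7,-13,95])-s["ee_pos"])
E
```

```text
[[-0.     0.442  0.897]
 [-0.001  0.897 -0.442]
 [-1.    -0.001 -0.   ]]
1 [ 4.04961029e-04 -7.59964805e-04 -1.18629025e+00] [ 2.32025578e-02 -4.35427759e-02 -6.79694246e+01]
-1 [8.44411025e-04 4.49959729e-04 1.95530221e+00] [4.83811879e-02 2.57807934e-02 1.12030564e+02]
[ 280.65414706 -528.60911199 -132.559924  ]
```

```bash
R='{"translation":[0,0,3],"delta_rot":[0,0,0]}'; python3 -m creep '[{"translation":[0,0,3],"delta_rot":[0,0,0]},{"translation":[0,0,3],"delta_rot":[0,0,0]},{"translation":[0,0,3],"delta_rot":[0,0,0]}]' 1
python3 -m creep '[{"translation":[1.4,-2.64,0],"delta_rot":[0,0,-0.0593]},{"translation":[1.4,-2.64,0],"delta_rot":[0,0,-0.0593]},{"translation":[1.4,-2.64,0],"delta_rot":[0,0,-0.0593]},{"translation":[1.4,-2.64,0],"delta_rot":[0,0,-0.0593]},{"translation":[1.4,-2.64,0],"delta_rot":[0,0,-0.0593]}]'
```

```text
time_s: 0.5
ee_pos: [253.9, 515.4, 318.5]
ee_rot: [-89.9, 89.9, -116.2]
force: [0.2, 0.3, 0.6]
gripper_width: 91.7
time_s: 0.92
ee_pos: [324.4, 382.5, 317.9]
ee_rot: [16.6, 90.0, -26.7]
force: [-0.3, -0.1, 1.2]
gripper_width: 91.2
```

```bash
python3 -m creep '[{"translation":[1.4,-2.64,0],"delta_rot":[0,0,-0.0593]},{"translation":[1.4,-2.64,0],"delta_rot":[0,0,-0.0593]},{"translation":[1.4,-2.64,0],"delta_rot":[0,0,-0.0593]},{"translation":[1.4,-2.64,0],"delta_rot":[0,0,-0.0593]},{"translation":[1.4,-2.64,0],"delta_rot":[0,0,-0.0593]}]'
python3 -m creep '[{"translation":[1.4,-2.64,0],"delta_rot":[0,0,-0.0593]},{"translation":[1.4,-2.64,0],"delta_rot":[0,0,-0.0593]},{"translation":[1.4,-2.64,0],"delta_rot":[0,0,-0.0593]},{"translation":[1.4,-2.64,0],"delta_rot":[0,0,-0.0593]},{"translation":[1.4,-2.64,0],"delta_rot":[0,0,-0.0593]}]'
python3 -m creep '[{"translation":[1.4,-2.64,0],"delta_rot":[0,0,-0.0593]},{"translation":[1.4,-2.64,0],"delta_rot":[0,0,-0.0593]},{"translation":[1.4,-2.64,0],"delta_rot":[0,0,-0.0593]},{"translation":[1.4,-2.64,0],"delta_rot":[0,0,-0.0593]},{"translation":[1.4,-2.64,0],"delta_rot":[0,0,-0.0593]}]'
python3 -m creep '[{"translation":[0,0,-4],"delta_rot":[0,0,0]},{"translation":[0,0,-4],"delta_rot":[0,0,0]},{"translation":[0,0,-4],"delta_rot":[0,0,0]},{"translation":[0,0,-4],"delta_rot":[0,0,0]},{"translation":[0,0,-4],"delta_rot":[0,0,0]}]'
python3 -m creep '[{"translation":[0,0,-2],"delta_rot":[0,0,0]},{"translation":[0,0,0],"delta_rot":[0,0,0]},{"translation":[0,0,0],"delta_rot":[0,0,0]},{"translation":[0,0,0],"delta_rot":[0,0,0]}]'
python3 - <<'E'
from h import *
from scipy.spatial.transform import Rotation as Ro
s=readout.state(); R=Ro.from_euler("xyz",s["ee_rot"],degrees=True); print(R.as_matrix().round(4),s["ee_pos"])
for n in ("top","scene","wrist"):
    p,d=optics.grab_frame(n); cv2.imwrite(f"pics/{n}1.png",p[:,:,::-1])
E
```

```text
time_s: 1.33
ee_pos: [394.5, 250.4, 318.0]
ee_rot: [92.3, 90.0, 31.9]
force: [1.2, 1.2, 0.1]
gripper_width: 91.5
time_s: 1.75
ee_pos: [464.5, 118.3, 318.0]
ee_rot: [101.1, 90.0, 23.7]
force: [0.1, -0.2, 0.3]
gripper_width: 90.7
time_s: 2.17
ee_pos: [534.5, -13.7, 317.9]
ee_rot: [-175.3, 90.0, 90.3]
force: [-0.4, -0.0, 0.7]
gripper_width: 91.7
time_s: 2.58
ee_pos: [533.9, -12.3, 116.4]
ee_rot: [93.9, 90.0, -0.3]
force: [0.1, -0.1, -0.5]
gripper_width: 91.2
time_s: 2.92
ee_pos: [535.6, -12.2, 99.6]
ee_rot: [91.9, 89.8, -2.3]
force: [0.6, 0.4, -0.8]
gripper_width: 91.1
[[ 3.300e-03  9.973e-01 -7.300e-02]
 [-1.000e-04 -7.300e-02 -9.973e-01]
 [-1.000e+00  3.300e-03 -1.000e-04]] [535.61016173 -12.24635584  99.58730772]
```

View pics/top1.png

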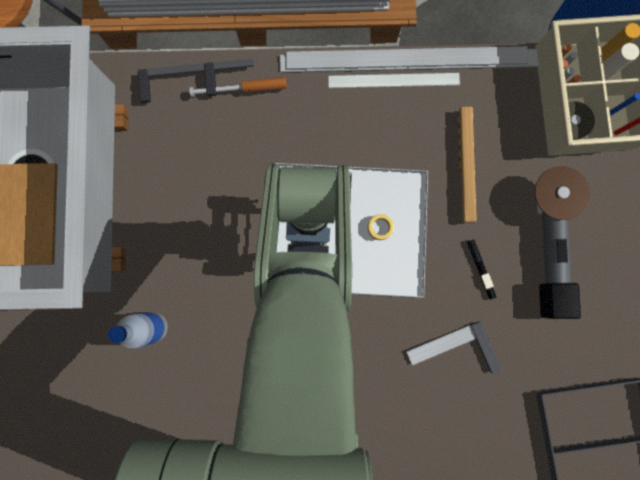

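View pics/wrist1.png

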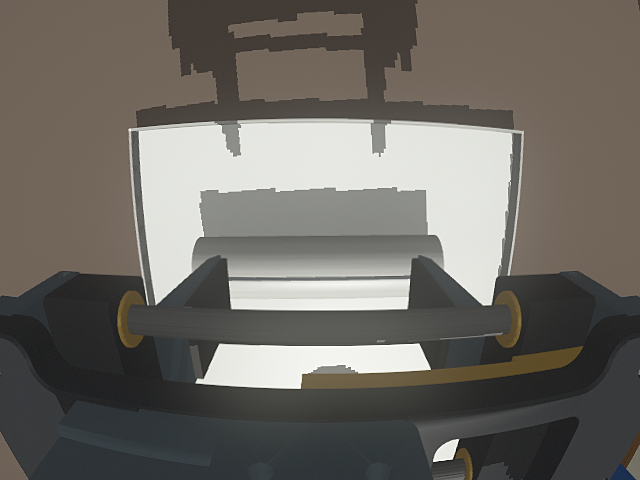

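View pics/scene1.png

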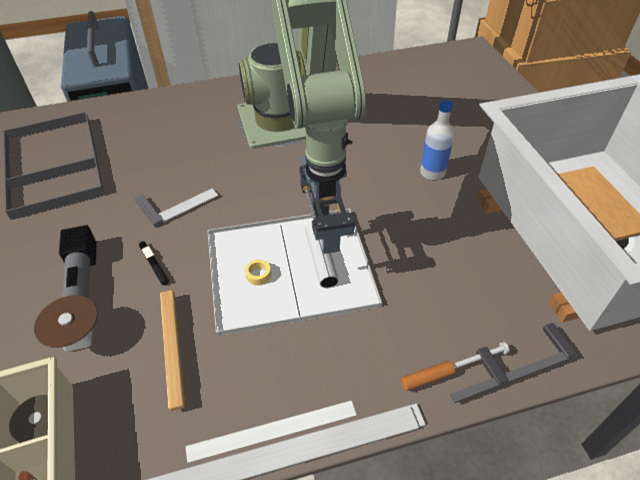

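```bash
python3 -m creep '[{"translation":[0,0,-1.8],"delta_rot":[0,0,0]},{"translation":[0,0,-1.5],"delta_rot":[0,0,0]},{"translation":[0,0,-0.3],"delta_rot":[0,0,0]},{"translation":[0,0,0],"delta_rot":[0,0,0]}]'
python3 -m creep '[{"translation":[0,0,-0.2],"delta_rot":[0,0,0]},{"translation":[0,0,-0.1],"delta_rot":[0,0,0]},{"translation":[0,0,0],"delta_rot":[0,0,0]}]'
```

```text
time_s: 3.4
ee_pos: [534.0, -12.2, 62.2]
ee_rot: [-84.6, 90.0, -178.8]
force: [-0.9, -0.3, -0.3]
gripper_width: 91.2
time_s: 3.65
ee_pos: [534.6, -12.2, 59.7]
ee_rot: [92.0, 89.9, -2.2]
force: [-0.5, -0.5, 0.0]
gripper_width: 91.2
```

```bash
python3 -m creep '[{"translation":[0,0,-0.1],"delta_rot":[0,0,0]},{"translation":[0,0,0],"delta_rot":[0,0,0]}]'
python3 -m creep '[{"translation":[0,0,-0.1],"delta_rot":[0,0,0]},{"translation":[0,0,0],"delta_rot":[0,0,0]}]'
```

```text
time_s: 3.82
ee_pos: [534.7, -12.2, 59.2]
ee_rot: [89.5, 89.9, -4.7]
force: [-1.0, -0.2, 5.3]
gripper_width: 91.2
time_s: 3.98
ee_pos: [534.7, -12.2, 59.0]
ee_rot: [89.7, 89.9, -4.5]
force: [-2.2, 0.9, 11.1]
gripper_width: 91.1
```

```bash
python3 -m creep '[{"translation":[-0.01,-0.2,0],"delta_rot":[0,0,0]},{"translation":[-0.03,-0.4,0],"delta_rot":[0,0,0]},{"translation":[-0.03,-0.4,0],"delta_rot":[0,0,0]},{"translation":[-0.03,-0.4,0],"delta_rot":[0,0,0]},{"translation":[-0.03,-0.4,0],"delta_rot":[0,0,0]}]'
python3 -m creep '[{"translation":[-0.03,-0.4,0],"delta_rot":[0,0,0]},{"translation":[-0.03,-0.4,0],"delta_rot":[0,0,0]},{"translation":[-0.03,-0.4,0],"delta_rot":[0,0,0]},{"translation":[-0.03,-0.4,0],"delta_rot":[0,0,0]},{"translation":[-0.02,-0.3,0],"delta_rot":[0,0,0]}]'
python3 -m creep '[{"translation":[-0.01,-0.15,0],"delta_rot":[0,0,0]},{"translation":[0,-0.05,0],"delta_rot":[0,0,0]},{"translation":[0,0,0],"delta_rot":[0,0,0]},{"translation":[0,0,0],"delta_rot":[0,0,0]}]'
cat >> h.py <<'E'
def tube_scene(p,d,c,yc,w=40):
    W=cloud(c,d); x,y,z=W[...,0],W[...,1],W[...,2]
    t=(z>10)&(z<48)&(abs(y-yc)<w)&(x>440)&(x<630)
    P=W[t]; P=P[(P[:,0]>590)|(abs(P[:,0]-534)<38)|(P[:,0]<476)]
    f=lambda a: np.hypot(P[:,1]-a[0]-a[1]*(P[:,0]-534),P[:,2]-24)-21
    s=least_squares(f,[yc,-.07],loss="soft_l1",f_scale=1.5); return s.x[0],np.degrees(np.arctan(s.x[1])),len(P),np.median(abs(s.fun)),np.percentile(P[:,0],[0.5,99.5])
E
python3 - <<'E'
from h import *
c=optics.camera_params("scene"); p,d=optics.grab_frame("scene"); cv2.imwrite("pics/s2.png",p[150:350,200:400,::-1].repeat(3,0).repeat(3,1))
print(tube_scene(p,d,c,-43))
E
```

```text
time_s: 4.4
ee_pos: [533.6, -30.3, 59.0]
ee_rot: [92.6, 89.9, -1.6]
force: [-1.9, 0.2, 10.6]
gripper_width: 91.4
time_s: 4.82
ee_pos: [532.3, -49.5, 59.1]
ee_rot: [91.1, 89.8, -3.1]
force: [-2.2, 1.2, 11.3]
gripper_width: 91.3
time_s: 5.15
ee_pos: [532.2, -51.4, 59.1]
ee_rot: [87.6, 89.9, -6.6]
force: [-2.2, -0.6, 11.6]
gripper_width: 91.2
(np.float64(-42.36779598715176), np.float64(-3.9128865925335963), 383, np.float64(1.5735993314843277), array([462.27225485, 615.831131  ]))
```

View pics/s2.png

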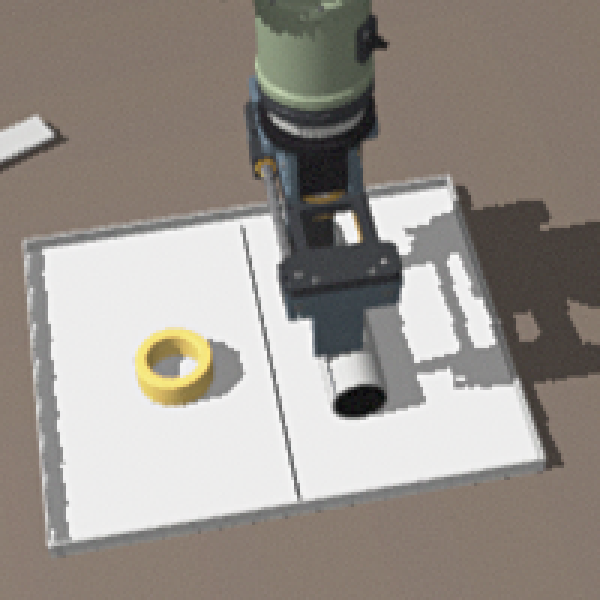

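```bash
python3 -m creep '[{"translation":[0,0,0.5],"delta_rot":[0,0,0]},{"translation":[0,0,0.5],"delta_rot":[0,0,0]},{"translation":[0.07,1,0],"delta_rot":[0,0,0]},{"translation":[0.07,0.9,0],"delta_rot":[0,0,0]},{"translation":[0,0,-0.5],"delta_rot":[0,0,0]}]'
python3 -m creep '[{"translation":[0,0,-0.3],"delta_rot":[0,0,0]},{"translation":[0,0,-0.2],"delta_rot":[0,0,0]},{"translation":[0,0,0],"delta_rot":[0,0,0]}]'
python3 - <<'E'
from h import *
c=optics.camera_params("scene"); p,d=optics.grab_frame("scene")
print(tube_scene(p,d,c,-43))
E
```

```text
time_s: 5.62
ee_pos: [533.4, -30.5, 62.4]
ee_rot: [110.1, 89.9, 16.0]
force: [-0.2, -0.6, 0.3]
gripper_width: 91.2
time_s: 5.87
ee_pos: [532.6, -32.0, 58.9]
ee_rot: [-1.5, 90.0, -95.6]
force: [-4.7, 0.7, 19.1]
gripper_width: 91.2
(np.float64(-42.984447343206746), np.float64(-3.785615012146452), 530, np.float64(1.1730330519690817), array([452.84493341, 615.80014736]))
```

```bash
python3 -m creep '[{"translation":[-0.01,-0.2,0],"delta_rot":[0,0,0]},{"translation":[-0.03,-0.4,0],"delta_rot":[0,0,0]},{"translation":[-0.03,-0.4,0],"delta_rot":[0,0,0]},{"translation":[-0.03,-0.4,0],"delta_rot":[0,0,0]},{"translation":[-0.03,-0.4,0],"delta_rot":[0,0,0]}]'
python3 -m creep '[{"translation":[-0.03,-0.4,0],"delta_rot":[0,0,0]},{"translation":[-0.03,-0.4,0],"delta_rot":[0,0,0]},{"translation":[-0.03,-0.4,0],"delta_rot":[0,0,0]},{"translation":[-0.03,-0.4,0],"delta_rot":[0,0,0]},{"translation":[-0.02,-0.3,0],"delta_rot":[0,0,0]}]'
python3 -m creep '[{"translation":[-0.01,-0.15,0],"delta_rot":[0,0,0]},{"translation":[0,-0.05,0],"delta_rot":[0,0,0]},{"translation":[0,0,0],"delta_rot":[0,0,0]},{"translation":[0,0,0],"delta_rot":[0,0,0]}]'
python3 - <<'E'
from h import *
c=optics.camera_params("scene"); p,d=optics.grab_frame("scene")
print(tube_scene(p,d,c,-62))
E
```

```text
time_s: 6.33
ee_pos: [531.4, -50.3, 58.9]
ee_rot: [65.6, 90.0, -28.6]
force: [-3.9, 1.2, 18.6]
gripper_width: 91.6
time_s: 6.75
ee_pos: [530.2, -69.4, 58.9]
ee_rot: [73.7, 89.9, -20.4]
force: [-4.0, -0.0, 18.9]
gripper_width: 91.1
time_s: 7.08
ee_pos: [530.0, -71.4, 58.9]
ee_rot: [55.3, 89.9, -38.8]
force: [-3.8, -0.0, 19.7]
gripper_width: 90.8
(np.float64(-62.631184943449696), np.float64(-3.7310490649795405), 374, np.float64(1.524897502770333), array([455.34242543, 615.09923683]))
```

```bash
python3 -m creep '[{"translation":[0,0,0.5],"delta_rot":[0,0,0]},{"translation":[0,0,0.5],"delta_rot":[0,0,0]},{"translation":[0.07,1,0],"delta_rot":[0,0,0]},{"translation":[0.07,0.9,0],"delta_rot":[0,0,0]},{"translation":[0,0,-0.5],"delta_rot":[0,0,0]}]'
python3 -m creep '[{"translation":[0,0,-0.3],"delta_rot":[0,0,0]},{"translation":[0,0,-0.2],"delta_rot":[0,0,0]},{"translation":[0,0,0],"delta_rot":[0,0,0]}]'
python3 -m creep '[{"translation":[-0.01,-0.2,0],"delta_rot":[0,0,0]},{"translation":[-0.03,-0.4,0],"delta_rot":[0,0,0]},{"translation":[-0.03,-0.4,0],"delta_rot":[0,0,0]},{"translation":[-0.03,-0.4,0],"delta_rot":[0,0,0]},{"translation":[-0.03,-0.4,0],"delta_rot":[0,0,0]}]'
python3 -m creep '[{"translation":[-0.03,-0.4,0],"delta_rot":[0,0,0]},{"translation":[-0.03,-0.4,0],"delta_rot":[0,0,0]},{"translation":[-0.03,-0.4,0],"delta_rot":[0,0,0]},{"translation":[-0.03,-0.4,0],"delta_rot":[0,0,0]},{"translation":[-0.02,-0.3,0],"delta_rot":[0,0,0]}]'
python3 -m creep '[{"translation":[-0.01,-0.15,0],"delta_rot":[0,0,0]},{"translation":[0,-0.05,0],"delta_rot":[0,0,0]},{"translation":[0,0,0],"delta_rot":[0,0,0]},{"translation":[0,0,0],"delta_rot":[0,0,0]}]'
python3 - <<'E'
from h import *
c=optics.camera_params("scene"); p,d=optics.grab_frame("scene")
print(tube_scene(p,d,c,-82))
E
```

```text
time_s: 7.55
ee_pos: [531.8, -50.5, 62.0]
ee_rot: [119.8, 89.9, 25.7]
force: [0.6, 0.0, -0.5]
gripper_width: 91.4
time_s: 7.8
ee_pos: [531.2, -52.0, 58.9]
ee_rot: [-11.8, 90.0, -105.9]
force: [-5.2, 0.5, 20.3]
gripper_width: 91.2
time_s: 8.22
ee_pos: [530.0, -70.3, 58.9]
ee_rot: [46.6, 90.0, -47.5]
force: [-5.2, 0.0, 19.6]
gripper_width: 91.2
time_s: 8.63
ee_pos: [528.7, -89.4, 58.9]
ee_rot: [59.2, 90.0, -34.9]
force: [-4.4, 0.9, 18.8]
gripper_width: 91.4
time_s: 8.97
ee_pos: [528.6, -91.4, 58.9]
ee_rot: [41.1, 90.0, -53.0]
force: [-4.7, 0.2, 18.9]
gripper_width: 91.5
(np.float64(-83.09604790376538), np.float64(-3.6085215963935817), 379, np.float64(1.4111664956261762), array([454.85621677, 613.91498912]))
```

```bash
python3 -m creep '[{"translation":[0,0,0.5],"delta_rot":[0,0,0]},{"translation":[0,0,1.5],"delta_rot":[0,0,0]},{"translation":[0,4,1],"delta_rot":[0,0,0]},{"translation":[0,4,1],"delta_rot":[0,0,0]},{"translation":[0,4,1],"delta_rot":[0,0,0]}]'
python3 -m creep '[{"translation":[0,4,0],"delta_rot":[0,0,0]},{"translation":[0,4,0],"delta_rot":[0,0,0]},{"translation":[0,0,0],"delta_rot":[0,0,0]}]'
python3 - <<'E'
from h import *
c=optics.camera_params("top"); p,d=optics.grab_frame("top"); cv2.imwrite("pics/t3.png",cv2.resize(p[155:305,240:440,::-1],None,fx=4,fy=4,interpolation=cv2.INTER_NEAREST))
W=cloud(c,d);z=W[...,2]; t=(z>25)&(z<60)&(abs(W[...,1]+83)<35)&(abs(W[...,0]-534)<95); P=W[t]
f=lambda a: np.hypot(P[:,1]-a[0]-a[1]*(P[:,0]-534),P[:,2]-24)-21
s=least_squares(f,[-83,-.07],loss="soft_l1",f_scale=1.5); print(s.x[0],np.degrees(np.arctan(s.x[1])),len(P),P.min(0),P.max(0))
cs=optics.camera_params("scene"); p,d=optics.grab_frame("scene")
print(tube_scene(p,d,cs,-82)); cv2.imwrite("pics/s3.png",cv2.resize(p[200:340,200:390,::-1],None,fx=4,fy=4,interpolation=cv2.INTER_NEAREST))
E
```

```text
time_s: 9.43
ee_pos: [528.1, 29.6, 106.6]
ee_rot: [-79.2, 89.9, -173.5]
force: [0.9, -0.4, -0.1]
gripper_width: 91.1
time_s: 9.68
ee_pos: [528.3, 114.9, 106.5]
ee_rot: [176.8, 89.8, 83.0]
force: [-0.5, -1.2, -0.7]
gripper_width: 91.5
-83.08067604260701 -3.7040264953702673 1416 [ 448.68698118 -107.13782767   25.0425973 ] [610.71132355 -57.77046403  50.84151593]
(np.float64(-83.00580059940019), np.float64(-3.715296636639153), 961, np.float64(1.043750746807948), array([450.54379586, 613.1846214 ]))
```

View pics/t3.png

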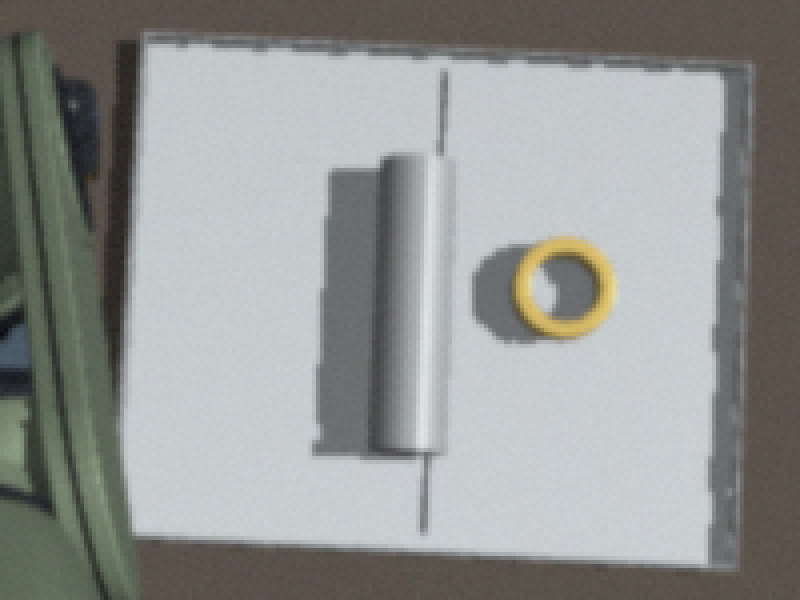

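View pics/s3.png

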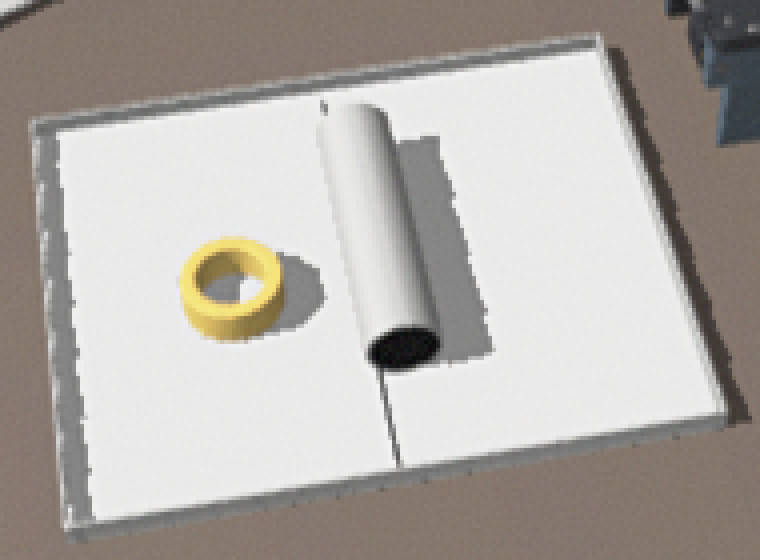

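```bash
python3 - <<'E'
from h import *
c=optics.camera_params("scene"); p=cv2.imread("pics/scene0.png"); g=cv2.cvtColor(p,cv2.COLOR_BGR2GRAY).astype(float)
pts=[]
for r in range(228,314):
    u0=282+(r-225)/(316-225)*17; a=int(u0)-5; s=g[r,a:a+12]; w=np.clip(np.median(s)-s-15,0,None); i=w.argmax()
    if w[i]<20: continue
    j=slice(max(i-2,0),i+3); pts.append([a+(w[j]*np.arange(12)[j]).sum()/w[j].sum(),r])
L=cast(c,np.array(pts),3); k=np.polyfit(L[:,0],L[:,1],1); e=L[:,1]-np.polyval(k,L[:,0]); ok=abs(e)<2; k=np.polyfit(L[ok,0],L[ok,1],1)
print(len(pts),ok.sum(),np.std(e[ok]),np.degrees(np.arctan(k[0])),np.polyval(k,534),L[:,0].min(),L[:,0].max())
E
```

```text
86 86 0.1516749569097902 -4.268920106523575 -95.71472288907108 415.56761592836403 657.6412241474779
```

```bash
python3 - <<'E'
from workcell import readout
s=readout.state();print(s["ee_pos"],s["ee_rot"],s["force"])
E
python3 -m creep '[{"translation":[0,-3,0],"delta_rot":[0,0,0]},{"translation":[0.1,-4,0],"delta_rot":[0,0,0]},{"translation":[0.1,-4,0],"delta_rot":[0,0,0]},{"translation":[0.1,-4,0],"delta_rot":[0,0,0]},{"translation":[0,-3,0],"delta_rot":[0,0,0]}]'
python3 -m creep '[{"translation":[0,0,-1],"delta_rot":[0,0,0]},{"translation":[0,0,-1],"delta_rot":[0,0,0]},{"translation":[0,0,0],"delta_rot":[0,0,0]},{"translation":[0,0,0],"delta_rot":[0,0,0]}]'
```

```text
[527.95435834 110.09332832 106.10065311] [ -57.3378595    89.91021524 -151.30851101] [-0.04435832 -0.79867792  0.34407295]
time_s: 10.2
ee_pos: [530.7, -75.5, 106.4]
ee_rot: [-37.9, 89.9, -132.2]
force: [-0.4, -1.1, 0.1]
gripper_width: 91.0
time_s: 10.53
ee_pos: [530.4, -70.8, 85.7]
ee_rot: [-97.5, 89.8, 168.3]
force: [0.8, -0.3, 0.3]
gripper_width: 91.2
```

```bash
python3 -m creep '[{"translation":[0.1,-0.1,-1.3],"delta_rot":[0,0,0]},{"translation":[0,0,-0.8],"delta_rot":[0,0,0]},{"translation":[0,0,-0.3],"delta_rot":[0,0,0]},{"translation":[0,0,-0.2],"delta_rot":[0,0,0]},{"translation":[0,0,-0.1],"delta_rot":[0,0,0]}]'
python3 -m creep '[{"translation":[0,0,0],"delta_rot":[0,0,0]},{"translation":[0,0,0],"delta_rot":[0,0,0]}]'
python3 - <<'E'
from h import *
from scipy.spatial.transform import Rotation as Ro
c=optics.camera_params("scene"); p,d=optics.grab_frame("scene")
print(tube_scene(p,d,c,-82)); s=readout.state(); print(s["ee_pos"],s["force"],s["torque"],Ro.from_euler("xyz",s["ee_rot"],degrees=True).as_matrix().round(4))
E
```

```text
time_s: 10.95
ee_pos: [532.5, -71.6, 59.8]
ee_rot: [-97.7, 90.0, 168.1]
force: [-0.7, 0.2, -0.3]
gripper_width: 91.2
time_s: 11.12
ee_pos: [532.8, -72.1, 60.3]
ee_rot: [86.2, 90.0, -8.0]
force: [0.2, 0.4, -0.4]
gripper_width: 91.4
(np.float64(-83.04520320687446), np.float64(-3.70245415624049), 453, np.float64(1.302092309172), array([452.30243301, 613.68701415]))
[532.8273746  -72.15232942  60.38802449] [ 0.3290091  -0.42630616  0.01347531] [-0.1002478   0.11112838  0.02962229] [[ 9.000e-04  9.974e-01 -7.270e-02]
 [-1.000e-04 -7.270e-02 -9.974e-01]
 [-1.000e+00  9.000e-04  1.000e-04]]
```

```bash
python3 -m creep '[{"translation":[0,0,-0.12],"delta_rot":[0,0,0]},{"translation":[0,0,-0.15],"delta_rot":[0,0,0]},{"translation":[0,0,-0.13],"delta_rot":[0,0,0]},{"translation":[0,0,0],"delta_rot":[0,0,0]},{"translation":[0,0,0],"delta_rot":[0,0,0]}]'
python3 -m creep '[{"translation":[-0.01,-0.15,0],"delta_rot":[0,0,-0.0015]},{"translation":[-0.02,-0.3,0],"delta_rot":[0,0,-0.003]},{"translation":[-0.02,-0.3,0],"delta_rot":[0,0,-0.003]},{"translation":[-0.02,-0.3,0],"delta_rot":[0,0,-0.003]},{"translation":[-0.02,-0.3,0],"delta_rot":[0,0,-0.003]}]'
python3 -m creep '[{"translation":[-0.02,-0.3,0],"delta_rot":[0,0,-0.002]},{"translation":[-0.02,-0.3,0],"delta_rot":[0,0,-0.0015]},{"translation":[-0.02,-0.3,0],"delta_rot":[0,0,-0.0015]},{"translation":[-0.01,-0.2,0],"delta_rot":[0,0,0]},{"translation":[-0.01,-0.1,0],"delta_rot":[0,0,0]}]'
python3 -m creep '[{"translation":[0,0,0],"delta_rot":[0,0,0]},{"translation":[0,0,0],"delta_rot":[0,0,0]},{"translation":[0,0,0],"delta_rot":[0,0,0]}]'
python3 - <<'E'
from h import *
s=readout.state(); print(s["ee_pos"],s["force"])
c=optics.camera_params("scene"); p,d=optics.grab_frame("scene"); print(tube_scene(p,d,c,-95.7)); cv2.imwrite("pics/s4.png",cv2.resize(p[200:340,200:390,::-1],None,fx=4,fy=4,interpolation=cv2.INTER_NEAREST))
p,d=optics.grab_frame("wrist");cv2.imwrite("pics/w4.png",p[:,:,::-1])
p,d=optics.grab_frame("top");cv2.imwrite("pics/t4.png",cv2.resize(p[155:305,240:440,::-1],None,fx=4,fy=4,interpolation=cv2.INTER_NEAREST))
E
```

```text
time_s: 11.58
ee_pos: [533.0, -72.5, 58.9]
ee_rot: [75.0, 89.9, -19.2]
force: [-4.8, 0.3, 19.2]
gripper_width: 91.2
time_s: 12.0
ee_pos: [532.2, -86.1, 58.9]
ee_rot: [68.5, 89.9, -26.3]
force: [-3.4, 0.1, 19.1]
gripper_width: 91.7
time_s: 12.42
ee_pos: [531.4, -98.2, 58.9]
ee_rot: [67.6, 89.9, -27.6]
force: [-3.2, 1.2, 18.3]
gripper_width: 91.0
time_s: 12.67
ee_pos: [531.4, -98.2, 58.9]
ee_rot: [62.3, 89.9, -32.8]
force: [-3.9, 0.4, 19.0]
gripper_width: 91.3
[531.39812164 -98.24338852  58.9280476 ] [-3.92809954  0.44195596 19.02717914]
(np.float64(-95.78986441715956), np.float64(-3.7482355814669037), 347, np.float64(1.907176680376164), array([464.45387876, 612.77327788]))
```

View pics/s4.png

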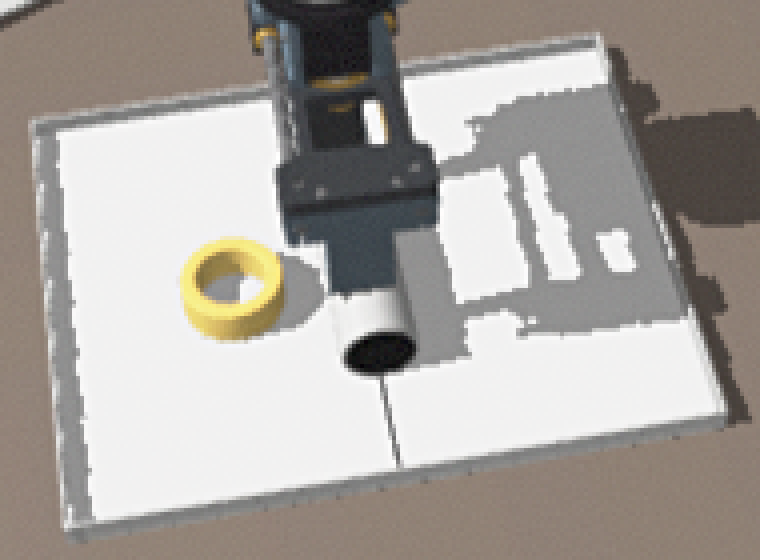

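View pics/w4.png

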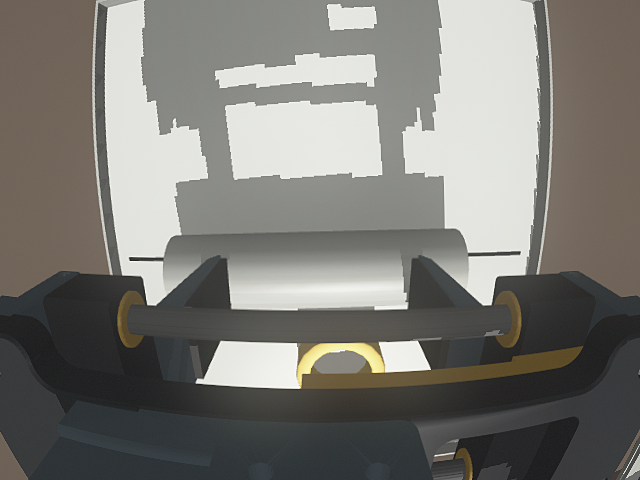

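View pics/t4.png

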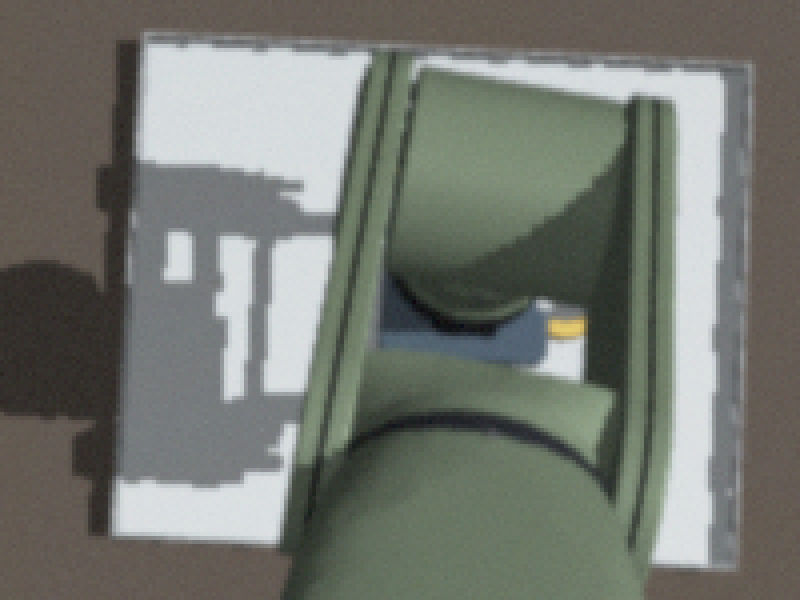

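```bash
cat >> h.py <<'E'
def fisheye_rays(c):
    K=c["mtx"]; v,u=np.mgrid[:480,:640]; a=(u-K[0,2])/K[0,0]; b=(v-K[1,2])/K[1,1]; th=np.hypot(a,b); k=np.where(th>1e-9,np.tan(np.minimum(th,1.45))/np.maximum(th,1e-9),1)
    return np.stack([a*k,b*k,np.ones_like(a)],-1)
def wrist_fit(yc,lc=-96):
    c=optics.camera_params("wrist"); p,d=optics.grab_frame("wrist"); r=fisheye_rays(c); W=(r*d[...,None]-c["t"])@c["R"]
    g=cv2.cvtColor(p,cv2.COLOR_RGB2GRAY).astype(float); x,y,z=W[...,0],W[...,1],W[...,2]; ok=d>0
    o=-c["R"].T@c["t"]; rw=r@c["R"]; G=o+rw*((3-o[2])/rw[...,2])[...,None]
    out={"z_panel":np.median(z[ok&(abs(y-yc-80)<25)&(abs(x-534)<60)])}
    m=ok&(abs(z-24)<24)&(z>10)&(y>yc-25)&(y<yc+25)&((abs(x-531)<35)|((abs(x-531)<79)&(abs(x-531)>65))); P=W[m]
    f=lambda a: np.hypot(P[:,1]-a[0]-a[1]*(P[:,0]-534),P[:,2]-a[2])-21
    s=least_squares(f,[yc,-.07,24],loss="soft_l1",f_scale=1.0); out["tube"]=(s.x[0],np.degrees(np.arctan(s.x[1])),s.x[2],len(P),np.median(abs(s.fun)))
    pts=[]
    for u in list(range(100,162))+list(range(474,545)):
        sl=slice(235,275); col=g[sl,u]; w=np.clip(np.median(col)-col-40,0,None); i=w.argmax()
        if w[i]<40 or not 3<=i<37: continue
        j=np.arange(i-3,i+4); vv=235+(w[j]*j).sum()/w[j].sum(); i0=int(vv); fr=vv-i0; pts.append(G[i0,u]*(1-fr)+G[i0+1,u]*fr)
    L=np.array(pts); L=L[(abs(L[:,1]-lc-(L[:,0]-534)*-.0742)<5)&(abs(L[:,0]-534)<128)]; k=np.polyfit(L[:,0]-534,L[:,1],1)
    out["line"]=(k[1],np.degrees(np.arctan(k[0])),len(L),np.std(L[:,1]-np.polyval(k,L[:,0]-534)),L[:,0].min(),L[:,0].max()); return out,p
E
python3 - <<'E'
from h import *
print(optics.camera_params("wrist")["mtx"]); o,p=wrist_fit(-95.8)
for k in o: print(k,np.round(o[k],2))
c=optics.camera_params("scene"); p,d=optics.grab_frame("scene"); W=cloud(c,d)
# near end: axis from near 22mm and black end face centroid
P=W[(W[...,2]>12)&(W[...,2]<48)&(W[...,0]>594)&(W[...,0]<608)&(abs(W[...,1]+101)<30)]
f=lambda a: np.hypot(P[:,1]-a[0]+.0742*(P[:,0]-600),P[:,2]-24)-21
s=least_squares(f,[-101],loss="soft_l1"); print("near end axis y@600",s.x,"line y@600",-95.71-.0746*66,len(P))
E
```

```text
[[371.64829954   0.         318.91200127]
 [  0.         371.64829954 236.33770992]
 [  0.           0.           1.        ]]
z_panel 3.67
tube [-9.5650e+01 -3.7200e+00  2.4580e+01  1.2867e+04  3.4000e-01]
line [-9.6120e+01 -4.2900e+00  7.4000e+01  8.0000e-02  4.0681e+02  6.6196e+02]
near end axis y@600 [-99.64576539] line y@600 -100.6336 120
```

```bash
python3 -m creep '[{"translation":[0,-0.03,0],"delta_rot":[0,0,-0.005]},{"translation":[0,-0.03,0],"delta_rot":[0,0,-0.005]},{"translation":[0,-0.03,0],"delta_rot":[0,0,-0.005]},{"translation":[0,0,0],"delta_rot":[0,0,-0.005]},{"translation":[0,0,0],"delta_rot":[0,0,0]}]'
python3 - <<'E'
from h import *
o,p=wrist_fit(-95.8)
for k in o: print(k,np.round(o[k],2))
s=readout.state(); print(s["force"],s["torque"],s["ee_rot"][2]-s["ee_rot"][0]+90)
E
```

```text
time_s: 13.33
ee_pos: [531.3, -99.1, 59.0]
ee_rot: [60.4, 89.9, -35.9]
force: [-3.9, -0.0, 20.0]
gripper_width: 90.9
z_panel 3.68
tube [-9.5610e+01 -3.6900e+00  2.4570e+01  1.2955e+04  3.4000e-01]
line [-9.6110e+01 -4.2900e+00  7.3000e+01  6.0000e-02  4.0724e+02  6.6148e+02]
[-3.69693835e+00  8.89656886e-03  1.90416516e+01] [-0.04194753  1.18162906  0.41568075] -6.2778966194618135
```

```bash
python3 -m creep '[{"translation":[0,0,0.5],"delta_rot":[0,0,0]},{"translation":[0,0.25,0.1],"delta_rot":[0,0,0.018]},{"translation":[0,0.25,0],"delta_rot":[0,0,0.017]},{"translation":[0,0,0],"delta_rot":[0,0,0]},{"translation":[0,0,-0.2],"delta_rot":[0,0,0]}]'
python3 -m creep '[{"translation":[0,0,-0.2],"delta_rot":[0,0,0]},{"translation":[0,0,-0.1],"delta_rot":[0,0,0]},{"translation":[0,0,-0.1],"delta_rot":[0,0,0]},{"translation":[0,0,0],"delta_rot":[0,0,0]},{"translation":[0,0,0],"delta_rot":[0,0,0]}]'
python3 - <<'E'
from h import *
o,p=wrist_fit(-95.8)
for k in o: print(k,np.round(o[k],2))
s=readout.state(); print(s["ee_pos"],s["force"],s["torque"],s["ee_rot"][2]-s["ee_rot"][0]+90)
E
```

```text
time_s: 13.8
ee_pos: [530.8, -93.4, 59.7]
ee_rot: [-155.8, 90.0, 109.9]
force: [0.0, -0.2, -0.5]
gripper_width: 91.6
time_s: 14.22
ee_pos: [530.9, -93.7, 58.8]
ee_rot: [61.1, 89.9, -33.3]
force: [-5.7, 1.4, 24.8]
gripper_width: 91.2
z_panel 3.69
tube [-9.5660e+01 -3.6800e+00  2.4560e+01  1.1553e+04  3.6000e-01]
line [-9.6100e+01 -4.2700e+00  7.2000e+01  5.0000e-02  4.0681e+02  6.6184e+02]
[530.86627513 -93.74042253  58.85659656] [-5.97651271  0.32071523 24.43210263] [0.08014029 1.46231901 0.02588775] -4.367272317444588
```

```bash
python3 - <<'E'
from h import *
c=optics.camera_params("wrist"); o=-c["R"].T@c["t"]; print(o, "dy for line at z 3.65:",0.65*(o[1]+96)/(o[2]-3))
E
python3 -m creep '[{"translation":[0,-0.03,0],"delta_rot":[0,0,0]},{"translation":[0,-0.03,0],"delta_rot":[0,0,0]},{"translation":[0,0,0],"delta_rot":[0,0,0]},{"translation":[0,0,0],"delta_rot":[0,0,0]}]'
python3 - <<'E'
from h import *
o,p=wrist_fit(-95.8); cv2.imwrite("pics/w5.png",p[:,:,::-1])
for k in o: print(k,np.round(o[k],2))
s=readout.state(); print(s["ee_pos"],s["force"],s["torque"],s["qvel"].round(2))
c=optics.camera_params("scene"); p,d=optics.grab_frame("scene"); print(tube_scene(p,d,c,-95.7)); cv2.imwrite("pics/s5.png",p[:,:,::-1])
E
```

```text
[536.86944384 -21.15414771 216.25857814] dy for line at z 3.65: 0.22812589491910018
time_s: 14.6
ee_pos: [530.8, -94.4, 58.9]
ee_rot: [59.4, 89.9, -34.9]
force: [-6.4, 1.0, 24.7]
gripper_width: 91.5
z_panel 3.68
tube [-9.5970e+01 -3.7100e+00  2.4570e+01  1.1691e+04  3.5000e-01]
line [-9.6140e+01 -4.3200e+00  7.2000e+01  3.0000e-02  4.0692e+02  6.6176e+02]
[530.83408796 -94.39459505  58.85437289] [-6.25076948  1.90416481 24.25895225] [ 0.03194276  1.4436676  -0.04311598] [-0.01 -0.03 -0.02 -0.04 -0.02 -0.02]
(np.float64(-96.24729120458878), np.float64(-3.4366448198568382), 361, np.float64(1.6941075130662497), array([458.90086411, 612.97289825]))
```

View pics/s5.png

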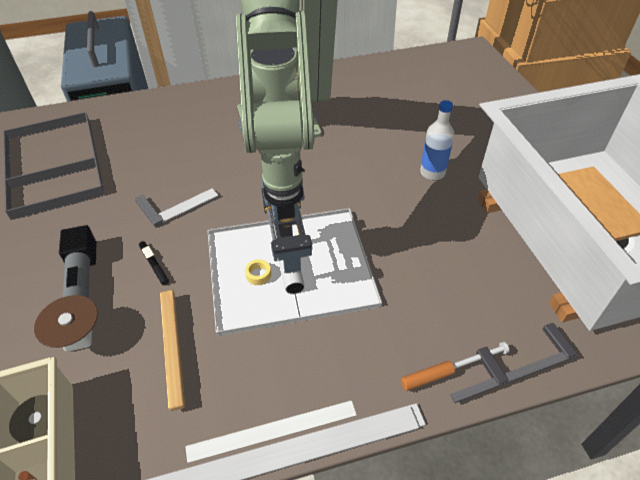

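```bash
python3 -c "
from workcell import env,readout
s=readout.state();print(s['time_s'],s['force']);print(env.job_done())"
```

```text
14.7 [-6.32425912  0.86842624 24.2257841 ]
the job is handed in; nothing more can be done
None
```

I rolled the tube about 73 mm onto the black line with four fingertip strokes on its top, plus a small final nudge. I handed the job in at 14.7 s, with both fingertips holding it down at about 24 N and the arm at rest.

**Position:** The last wrist-camera check puts the tube's axis within about 0.2 mm of the line at the middle. The scene camera puts it about 0.5 mm past the line.

**Angle:** The tube is still about 0.6° off parallel, so its ends sit about 0.8 mm either side of the line's centre, still within the line's 2.5 mm width. I tried to correct this by turning the tool while pressing, but the fingertips slipped and the tube did not turn. I undid that turn and pressed down again. The scene camera read slightly more, about 0.8°, but its view was partly blocked by the gripper.

**Bystanders:** The tape, pen, bottle and brush look unmoved in the last scene picture. I compared them by eye rather than measuring them.

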